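# Turn a pudding mould over onto its serving board

### The arm

A 7-joint arm with a two-finger parallel gripper is mounted at the origin on a cart in front of the work surface, level with it; the furniture and walls round the work are solid. World frame = base frame: x ahead of the robot, y to its left, z up, the work surface at z = 0. Lengths are in mm, angles in rad, forces in N, time in s.
With the tool pointing down it reaches from about 400 to 875 mm from the base axis. Payload 4.4 kg.
Tool frame: the origin (TCP) lies between the finger pads; the fingertips stand ctrl.finger_overhang ahead of it and the grasp point (between the pads) lies 11 mm behind it (ctrl.finger_overhang is the distance from the TCP to the fingertips, in mm); z points along the fingers, y is the direction in which the jaws open and shut (so a half turn about z gives the same grasp; the last joint's range is limited). The gripper opens to 85 mm and grips with 20 to 120 N. Pads are 22 mm wide; open, the fingers measure 114 mm over their backs; the gripper's body (76 mm by 85 mm) begins 54 mm behind the grasp point. The pads swing forward as they close: fully open they stand 13 mm farther back than shut.
Start: joints at [-0.066, 0.628, 0.038, 1.517, -0.027, 0.996, -0.02], TCP at [650.014, 0.027, 239.313] pointing down, gripper open.
Joint ranges: [-3.06, 3.06], [-0.37, 2.12], [-1.25, 1.32], [0.18, 2.47], [-1.1, 4.24], [0.23, 1.98], [-2.94, 2.94]. Speed limits (rad/s): [2.57, 2.57, 3.14, 3.14, 3.14, 3.14, 3.14].

### API

Orientations are given as [roll, pitch, yaw] about the fixed x, y, z axes, in that order (R = Rz(yaw) Ry(pitch) Rx(roll)).
In Python, from cell import ctrl gives the robot as it stands. The module is installed in compiled form; this text tells all that it offers.
- The arm moves only by the tool step_arm, never from a script. Its argument "deltas" is a list that holds one entry, the list of rows, each a list of 7 numbers: the opening, from 0 (shut) to 1 (fully open), then the shift along the world's x, y, z in mm, then the turn, a rotation vector about the world's x, y, z in rad. In form: [[[grip, tx, ty, tz, rx, ry, rz], ...]]. A call has 1 to 10 rows; each row shifts and turns the commanded pose from where the row before left it; what a row does not reach is not made up. A row lasts 1/12 s, in which the tool goes at most 41.7 mm and 7.16 degrees, less where a joint would pass 70% of its speed; a pose out of reach is approached as far as the arm can. A call is refused whole if a number of a shift passes 41.7 or a number of a turn 0.125, either way. A call with a gripper value outside its range is refused whole. The fingers move at their own pace and stop on an object; the grip force is fixed at half the most. Time passes only in rows, so rows that do not move let the fingers close. It gives the time, the measured TCP pose, the force and the opening at its end, in the units of the state.
- ctrl.read_state(): the state, without advancing time (a new reading comes with each control period).
- ctrl.get_image(name): name is "scene" or "side" or "wrist"; returns (picture, depth): 384x512x3 uint8, red, green, blue; 384x512 float32, mm along the optical axis (not along the pixel's ray), 0 where there is no reading.
- ctrl.camera_info(name): a dict with "intrinsics" (3x3 intrinsics, pixels), "rvec" (rotation vector, rad) and "tvec" (3), from world to camera coordinates, as OpenCV has them. Camera axes: x right, y down, z forward; pixel columns grow to the right and rows downward; lengths in mm; the calibration is good to about 2 mm. A picture is of the moment at which its call begins: read the wrist's pose just before it. camera_info takes no time and is no camera call; for the wrist camera it gives the pose at the moment of the call.
- ctrl.finish_job(): hands the job in, once; it reports no verdict.
The state is a dict: "clock": time; "qpos": joint angles; "qd": joint speeds; "tau": joint torques, N m; "eef_pos": TCP position; "tool_rot": TCP orientation; "force": force on the tool from outside, world axes, zero at the start; "torque": the same for the moment, N m; "width": finger opening in mm.
Only numpy, scipy, OpenCV 4.12 (cv2) and the standard library are available. Lean on these libraries where they do the work, as an engineer would, in place of code of your own. Each camera call takes 0.05 s, during which the arm holds its last target.

### The job

The round metal mould with the square board lying on it, on the sill of the turning stand, has to be turned out: push the two together fully home against the back stop of the stand's cage, then swing the cage by its wooden bar over to the other side, until it rests there, and let go. The mould must end upside down on top of the board, still in the cage; lay the cage down gently, do not let it drop.

Things in the scene. Friction and masses are not known exactly. Their poses are not given: they have to be found in the camera images.
- mould: round open aluminium mould, 76 mm across the rim, 38 mm high, mouth up on the sill at the cage's open front with the board on it, 45 to 60 mm short of home (its twin on the worktop is a bystander). Origin: centre of its underside, 29.5 mm above the worktop; z axis from base to mouth.
- board: square light wooden board, 80 x 80 x 10 mm, lying loose on the mould's rim, edges parallel to the cage. Origin: centre of its lower face at the start; z axis out of the other face (up at the start). Mould and board together: 48 mm high, about 140 g.
- cage_mid (a point): middle of the inside (85 mm along x, 85 along y, 51 high) of the swinging steel cage. At the start x points to its closed back (away from the robot), along hinge and bar; y from hinge to bar; z up. Back stop at x +42.5 mm: home means the board's front edge at about x -38. Front open at x -42.5; floor strips run on as a sill to x -105. Roof top 84.5 mm above the worktop.
- cage_bar (a point): middle of the cage's round dark wooden bar, 12 mm thick, about 100 mm free length, parallel to the hinge, 153 mm from the hinge line, 85.5 mm from cage_mid along y, 33 mm clear of the cage's side. Axes as cage_mid. Grip it from above across its thickness; it may turn between the fingers as the cage swings.
- cage (a joint): cage angle (rad) about the level hinge, 55 mm above the worktop and 67.5 mm from cage_mid: 0 at the start, lying left of the hinge; grows as the bar goes up and over; pi/2 with the bar straight above the hinge; pi, its stop, lying on the right with the bar 55 mm above the worktop. Needs under 5 N at the bar; falls by its weight if let go on the way.

How it is judged:
By the outcome, as a careful person would: the job done as asked, in the order asked, and still so for the second after the job is handed in, with the robot touching nothing.
It also fails if it takes over 58 s, if anything falls off the work surface, if the arm or the gripper's body presses on something with over 40 N, if the wrist force passes 120 N, or if a joint passes its speed limit or range.

## Working session

There is one attempt and no reset: what is moved stays moved. The work goes in short steps, Python scripts to look and compute and a tool call to move; the robot and the scene stay as the last step left them, time stands still between calls to the robot, and variables do not carry over. Pictures are saved under pics/ and viewed, and the job is handed in when it is done.

Besides the shell and the picture viewer there is one more tool, called as name([rows], argument=value, ...), one row to a line, values as JSON. step_arm: Moves the arm, as the interface text tells. Its arguments: {"type":"object","properties":{"deltas":{"type":"array"}},"required":["deltas"]}

```bash
mkdir -p pics; cat > h.py <<'E'
import numpy as np, cv2
from cell import ctrl
def grab(n,tag):
    info=ctrl.camera_info(n); im,d=ctrl.get_image(n)
    cv2.imwrite(f'pics/{tag}_{n}.png',im[:,:,::-1]); np.savez(f'pics/{tag}_{n}.npz',im=im,d=d,K=info['intrinsics'],r=info['rvec'],t=info['tvec'])
    return im,d,info
def load(n,tag):
    f=np.load(f'pics/{tag}_{n}.npz'); return f['im'],f['d'],np.array(f['K']),np.array(f['r']),np.array(f['t'])
def cloud(d,K,r,t):
    R=cv2.Rodrigues(np.array(r,float))[0]; v,u=np.mgrid[:d.shape[0],:d.shape[1]]
    P=np.stack([(u-K[0,2])/K[0,0]*d,(v-K[1,2])/K[1,1]*d,d],-1)
    return (P-np.array(t).ravel())@R
E
python3 - <<'E'
from h import *
for n in ['scene','side','wrist']:
    grab(n,'a')
s=ctrl.read_state(); print(s, ctrl.finger_overhang)
E
```

```text
{'clock': 0.15, 'qpos': array([-0.06584534,  0.62913082,  0.03844514,  1.51811353, -0.02698766,
        0.9963344 , -0.02002279]), 'qd': array([ 0.00040808, -0.00311363,  0.00045408, -0.00171144, -0.00064913,
       -0.00088551,  0.00076485]), 'tau': array([ 2.19518879e-03, -5.63800478e+01,  1.22790758e+00, -1.93650573e+01,
        1.11919764e-02,  7.40401709e-03, -1.44664841e-05]), 'eef_pos': array([6.49538434e+02, 6.10045125e-02, 2.38610059e+02]), 'tool_rot': array([-3.14012438e+00,  1.51382870e-05,  1.57082879e+00]), 'force': array([ 0.33533243, -0.08686286,  0.16511718]), 'torque': array([-0.05523404, -0.00601669, -0.05730282]), 'width': 85.87244126026829} 8.0
```

View pics/a_scene.png

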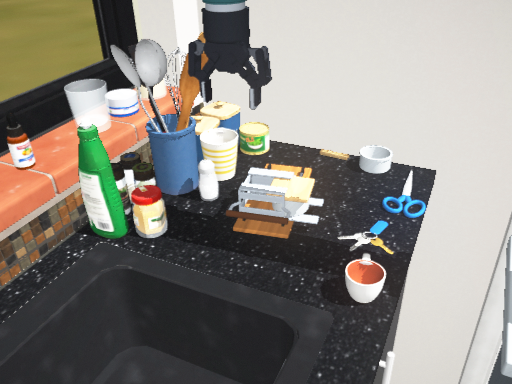

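View pics/a_side.png

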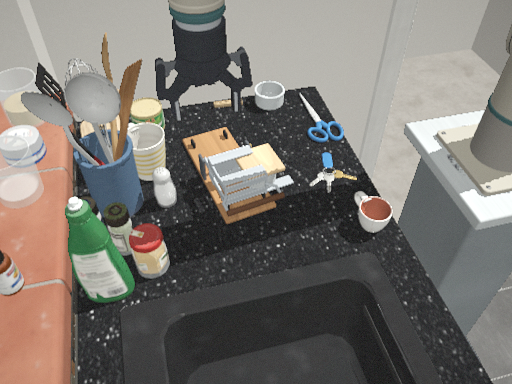

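View pics/a_wrist.png

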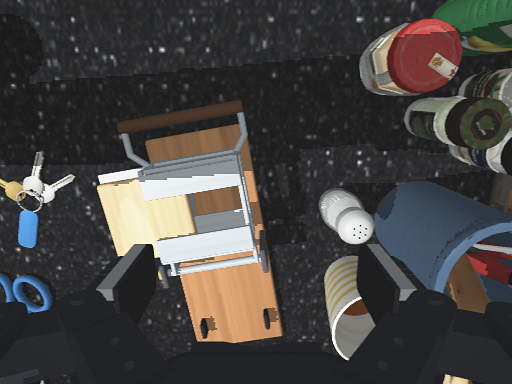

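The pictures show the stand in the middle of the counter. In the wrist view the dark bar runs from (118,127) to (242,105), the light board is at about (150,215), and the hinge rod is near (215,265). The stand's resting side is below that. Next I'll make a top-down map.

```bash
cat > ortho.py <<'E'
from h import *
import sys
def ortho(tag,cams,name,x0=450,x1=800,y0=-200,y1=200,s=2,zmax=200):
    H=int((x1-x0)*s);W=int((y1-y0)*s)
    I=np.zeros((H,W,3),np.uint8);Z=np.full((H,W),-1e9)
    for n in cams:
        im,d,K,r,t=load(n,tag);P=cloud(d,K,r,t);m=(d>0)
        p=P[m];c=im[m]
        ok=(p[:,2]<zmax)&(p[:,0]>x0)&(p[:,0]<x1)&(p[:,1]>y0)&(p[:,1]<y1);p=p[ok];c=c[ok]
        o=np.argsort(p[:,2]);p=p[o];c=c[o]
        i=((x1-p[:,0])*s).astype(int).clip(0,H-1);j=((y1-p[:,1])*s).astype(int).clip(0,W-1)
        I[i,j]=c[:,::-1];Z[i,j]=p[:,2]
    cv2.imwrite(f'pics/{name}.png',I);
    zz=np.clip((Z+10)*2.2,0,255).astype(np.uint8);cv2.imwrite(f'pics/{name}_z.png',cv2.applyColorMap(zz,cv2.COLORMAP_JET))
    return I,Z
if __name__=='__main__':
    ortho('a',['wrist'],'ow');
E
python3 ortho.py
```

```text
(no output)
```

View pics/ow.png

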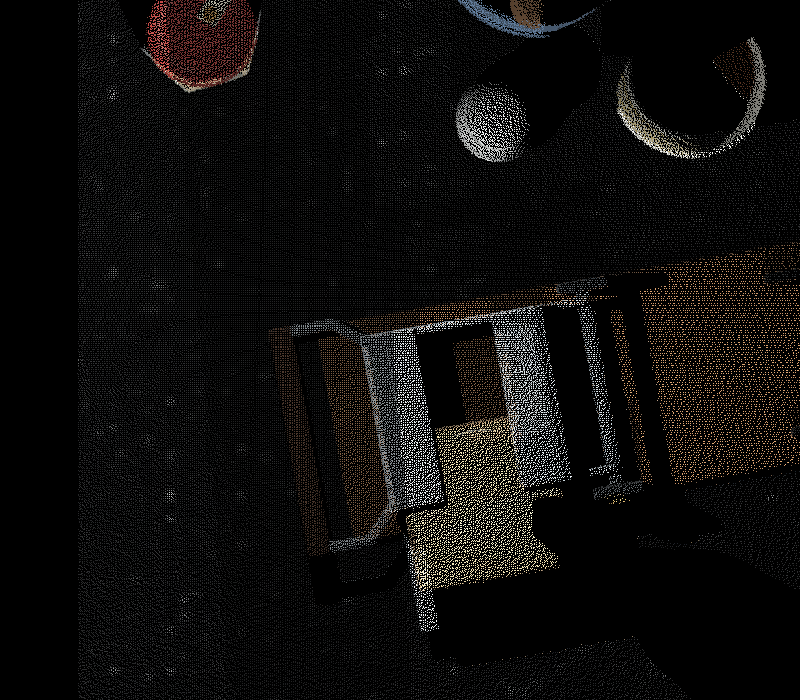

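View pics/ow_z.png

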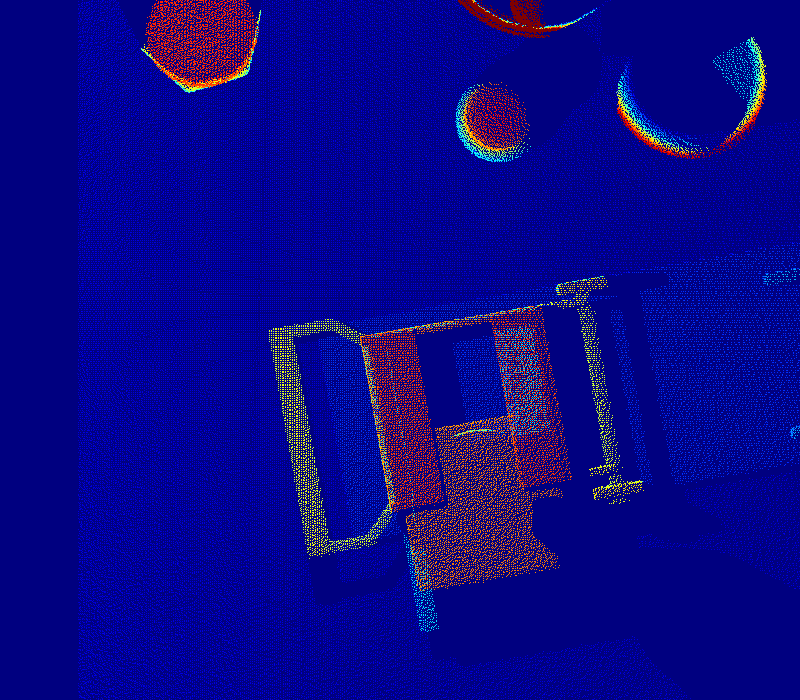

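```bash
cat > fit.py <<'E'
from h import *
im,d,K,r,t=load('wrist','a');P=cloud(d,K,r,t);p=P[d>0];c=im[d>0].astype(int)
def px(i,j):return np.array([800-i/2,200-j/2]) # row, col
# bar: dark brown, z 45..75, 
x,y,z=p.T
a=px(328,282);b=px(553,318)
u=(a-b)/np.linalg.norm(a-b);n=np.array([-u[1],u[0]])
s=(p[:,:2]-(a+b)/2)@u; w=(p[:,:2]-(a+b)/2)@n
m=(abs(w)<15)&(abs(s)<48)&(z>45)&(z<75)
q=p[m];print(m.sum(),np.percentile(q[:,2],[5,50,95]))
# line fit using top points
ang=[]
A=np.polyfit(s[m],w[m],1);yaw=np.arctan2(u[1],u[0])+np.arctan(A[0]);print('yaw bar',yaw,np.degrees(yaw))
for nm,(r1,c1,r2,c2) in dict(hinge=(310,587,460,615)).items():
    a2=px(r1,c1);b2=px(r2,c2);u2=(a2-b2)/np.linalg.norm(a2-b2);n2=np.array([-u2[1],u2[0]])
    s2=(p[:,:2]-(a2+b2)/2)@u2;w2=(p[:,:2]-(a2+b2)/2)@n2
    mm=(abs(w2)<12)&(abs(s2)<np.linalg.norm(a2-b2)/2)&(z>40)&(z<75)
    A2=np.polyfit(s2[mm],w2[mm],1);print('yaw hinge',np.degrees(np.arctan2(u2[1],u2[0])+np.arctan(A2[0])),mm.sum(),p[mm].mean(0),np.percentile(p[mm][:,2],[5,50,95]))
ux=np.array([np.cos(yaw),np.sin(yaw)]);uy=np.array([-ux[1],ux[0]])
def loc(q):return np.c_[q[:,:2]@ux,q[:,:2]@uy]
L=loc(p)
def rng(m,nm):
    l=L[m];print(nm,m.sum(),'x',np.percentile(l[:,0],[1,5,50,95,99]).round(1),'y',np.percentile(l[:,1],[1,5,50,95,99]).round(1),'z',np.percentile(z[m],[5,50,95]).round(1))
rng(m,'bar')
near=(np.hypot(x-600,y-0)<130)
roof=near&(z>80)&(z<90);rng(roof,'roof')
bd=near&(z>73)&(z<80.5)&(c[:,0]>c[:,2]+25);rng(bd,'board')
lo=near&(z>22)&(z<36)&(x<560);rng(lo,'sill')
# end extent of bar
mb=(abs(w)<7)&(abs(s)<80)&(z>45)&(z<75);rng(mb,'barfull')
np.save('yaw.npy',yaw)
E
python3 fit.py
```

```text
1406 [56.77900005 60.48947977 62.17848955]
yaw bar 0.17634677810447366 10.103926116116376
yaw hinge 10.114923249206704 572 [607.52199201 -98.88259101  58.36590931] [55.54395725 58.67824873 60.23444415]
bar 1406 x [532.6 536.4 580.1 622.7 626.5] y [-58.2 -57.7 -52.2 -46.9 -46.4] z [56.8 60.5 62.2]
roof 5133 x [537.3 540.6 581.7 621.7 624.6] y [-182.4 -179.2 -117.1  -96.4  -93.7] z [83.  85.  86.1]
board 4626 x [495.1 497.7 526.6 569.2 573.1] y [-167.7 -158.8 -134.2 -102.1  -98.4] z [76.6 77.9 79.1]
sill 395 x [474.8 476.5 497.5 523.7 547.7] y [-104.3 -104.   -99.4  -95.3  -91.3] z [28.4 29.9 31.3]
barfull 1712 x [522.8 527.2 580.4 632.3 636.2] y [-58.3 -57.8 -52.3 -46.9 -46.5] z [56.8 60.5 62.2]
```

```bash
cat > q.py <<'E'
from h import *
yaw=np.load('yaw.npy');ux=np.array([np.cos(yaw),np.sin(yaw)]);uy=np.array([-ux[1],ux[0]])
im,d,K,r,t=load('wrist','a');P=cloud(d,K,r,t);p=P[d>0]
lx=p[:,:2]@ux-580;ly=p[:,:2]@uy+137.8;z=p[:,2]
m=(z>81)&(z<90)&(abs(lx)<50)&(abs(ly)<60)
for a,b in((-44,-36),(-30,0),(0,35)):
    mm=m&(lx>a)&(lx<b);h,e=np.histogram(ly[mm],np.arange(-50,52,2));print(a,b,dict(zip(e[:-1].astype(int).tolist(),h.tolist())))
for n in['scene','side']:
    im,d,K,r,t=load(n,'a');K=np.array(K)
    c=np.array([580*ux[0]-137.8*uy[0],580*ux[1]-137.8*uy[1],50.])
    q,_=cv2.projectPoints(c[None],r,t,K,None);u,v=q.ravel().astype(int);print(n,u,v)
    k=im[max(0,v-75):v+75,max(0,u-100):u+100];cv2.imwrite(f'pics/crop_{n}.png',cv2.resize(k[:,:,::-1],None,fx=4,fy=4,interpolation=cv2.INTER_CUBIC))
E
python3 q.py
```

```text
-44 -36 {-50: 0, -48: 0, -46: 10, -44: 9, -42: 13, -40: 17, -38: 14, -36: 17, -34: 14, -32: 16, -30: 17, -28: 15, -26: 18, -24: 13, -22: 18, -20: 11, -18: 0, -16: 0, -14: 0, -12: 0, -10: 0, -8: 0, -6: 0, -4: 0, -2: 0, 0: 0, 2: 0, 4: 0, 6: 0, 8: 0, 10: 0, 12: 0, 14: 0, 16: 0, 18: 3, 20: 17, 22: 16, 24: 16, 26: 16, 28: 19, 30: 19, 32: 16, 34: 20, 36: 18, 38: 20, 40: 20, 42: 17, 44: 12, 46: 4, 48: 0}
-30 0 {-50: 0, -48: 0, -46: 33, -44: 39, -42: 60, -40: 61, -38: 61, -36: 69, -34: 63, -32: 63, -30: 64, -28: 63, -26: 69, -24: 63, -22: 64, -20: 49, -18: 0, -16: 0, -14: 0, -12: 0, -10: 0, -8: 0, -6: 0, -4: 0, -2: 0, 0: 0, 2: 0, 4: 0, 6: 0, 8: 0, 10: 0, 12: 0, 14: 0, 16: 0, 18: 16, 20: 65, 22: 77, 24: 69, 26: 77, 28: 73, 30: 74, 32: 75, 34: 81, 36: 73, 38: 73, 40: 78, 42: 37, 44: 0, 46: 0, 48: 0}
0 35 {-50: 0, -48: 0, -46: 40, -44: 45, -42: 69, -40: 73, -38: 72, -36: 73, -34: 82, -32: 72, -30: 73, -28: 80, -26: 73, -24: 78, -22: 82, -20: 56, -18: 0, -16: 0, -14: 0, -12: 0, -10: 0, -8: 0, -6: 0, -4: 0, -2: 0, 0: 0, 2: 0, 4: 0, 6: 0, 8: 0, 10: 0, 12: 0, 14: 0, 16: 0, 18: 17, 20: 85, 22: 81, 24: 93, 26: 82, 28: 86, 30: 94, 32: 88, 34: 89, 36: 88, 38: 92, 40: 92, 42: 42, 44: 0, 46: 0, 48: 0}
scene 268 195
side 236 176
```

View pics/crop_side.png

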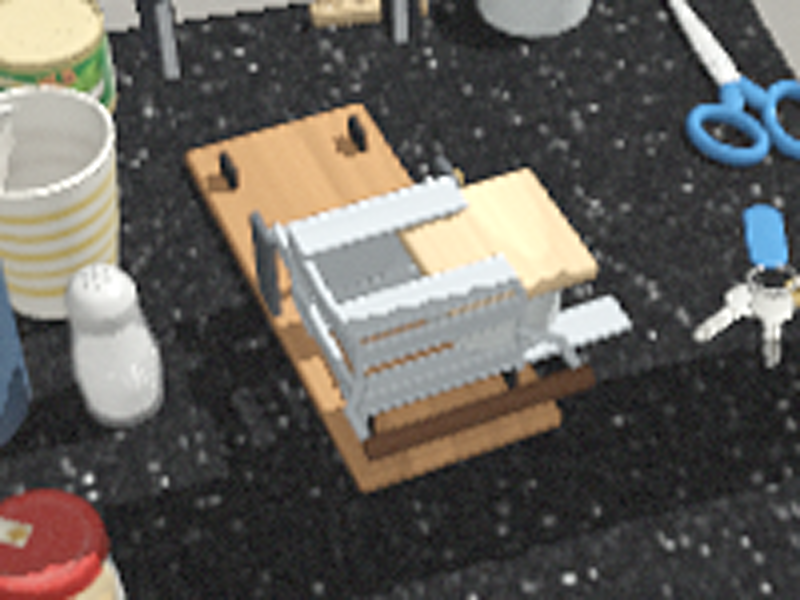

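View pics/crop_scene.png

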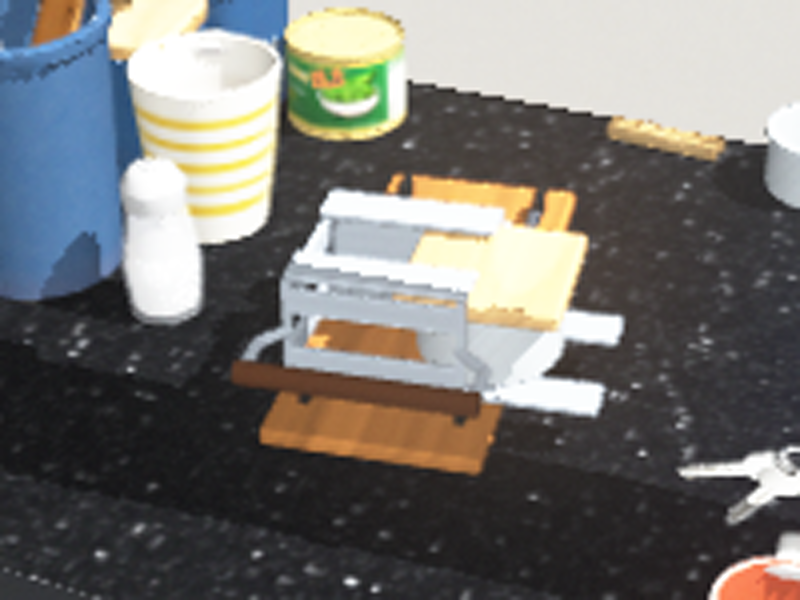

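The gap between the roof strips is 38 mm and is centred. The board's front edge is 47–48 mm short of home. The cage yaw is 0.176 rad. I'll shut the gripper, turn it to line up with the cage, and go to the front of the sill.

step_arm([
  [[0,-16.5,-5.4,-5,0,0,-0.116],[0,-16.5,-5.4,-5,0,0,-0.116],[0,-16.5,-5.4,-5,0,0,-0.116],[0,-16.5,-5.4,-5,0,0,-0.116],[0,-16.5,-5.4,-5,0,0,-0.116],[0,-16.5,-5.4,-10,0,0,-0.116],[0,-16.5,-5.4,-10,0,0,-0.116],[0,-16.5,-5.4,-10,0,0,-0.116],[0,-16.5,-5.4,-10,0,0,-0.116],[0,-16.5,-5.1,-10,0,0,-0.116]],
])

```text
clock: 0.98
eef_pos: [484.1, -53.9, 163.9]
tool_rot: [3.141, 0.0, 0.405]
force: [0.6, -0.9, -0.8]
width: -0.1
```

step_arm([
  [[0,0,0,-10,0,0,-0.117],[0,0,0,-10,0,0,-0.117],[0,0,0,-15,0,0,0],[0,0,0,-15,0,0,0],[0,0,0,-5,0,0,0],[0,0,0,0,0,0,0]],
])

```text
clock: 1.48
eef_pos: [484.1, -53.5, 108.2]
tool_rot: [-3.141, 0.003, 0.177]
force: [0.3, -1.0, -0.0]
width: 0.0
```

```bash
cat >> h.py <<'E'
def st():
    s=ctrl.read_state();yaw=np.load('yaw.npy');ux=np.array([np.cos(yaw),np.sin(yaw)]);uy=np.array([-ux[1],ux[0]])
    e=s['eef_pos'];print('t',round(s['clock'],2),'pos',e.round(1),'rot',s['tool_rot'].round(3),'F',s['force'].round(1),'w',round(s['width'],1),'loc-to-cagemid',(e[:2]@ux-580).round(1),(e[:2]@uy+137.8).round(1));return s
E
python3 - <<'E'
from h import *
st();print(ctrl.read_state()['qpos'].round(2))
for n in['wrist','side']:grab(n,'b')
E
```

```text
t 1.48 pos [484.1 -53.5 108.2] rot [-3.141e+00  3.000e-03  1.770e-01] F [ 0.3 -1.  -0. ] w 0.0 loc-to-cagemid -112.8 0.2
[-0.17  0.64  0.32  2.09 -0.42  0.48 -0.92]
```

View pics/b_wrist.png

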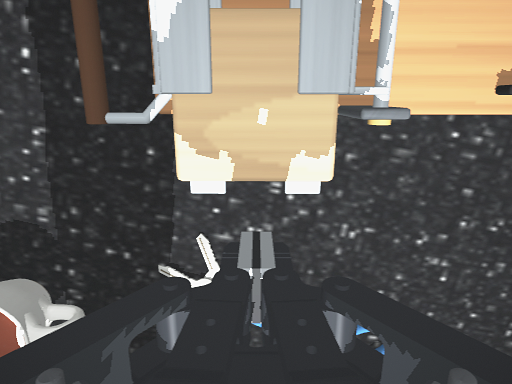

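View pics/b_side.png

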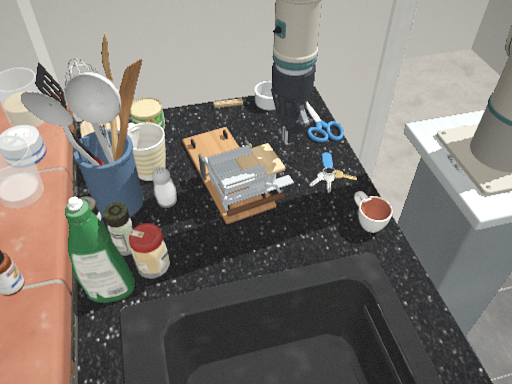

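The fingers are centred on the board: tips at column 256, board from 177 to 336. Now I'll go down and push along the cage's x axis.

step_arm([
  [[0,0,0,-15,0,0,0],[0,0,0,-15,0,0,0],[0,0,0,-14,0,0,0],[0,0,0,-2,0,0,0],[0,4.9,0.85,0,0,0,0],[0,4.9,0.85,0,0,0,0],[0,3,0.5,0,0,0,0],[0,3,0.5,0,0,0,0],[0,3,0.5,0,0,0,0],[0,3,0.6,0,0,0,0]],
])

```text
clock: 2.42
eef_pos: [506.7, -49.8, 63.7]
tool_rot: [-3.141, 0.0, 0.177]
force: [-1.7, -0.4, 1.0]
width: 0.0
```

step_arm([
  [[0,3,0.5,0,0,0,0],[0,3,0.5,0,0,0,0],[0,3,0.5,0,0,0,0],[0,3,0.6,0,0,0,0],[0,3,0.5,0,0,0,0],[0,3,0.5,0,0,0,0],[0,3,0.6,0,0,0,0]],
])

```text
clock: 3.0
eef_pos: [528.1, -46.1, 63.3]
tool_rot: [-3.142, 0.0, 0.177]
force: [-1.2, -0.2, 1.3]
width: -0.2
```

```bash
python3 - <<'E'
from h import *
st()
for n in['wrist']:grab(n,'c')
E
```

```text
t 3.0 pos [528.1 -46.1  63.3] rot [-3.142  0.     0.177] F [-1.2 -0.2  1.3] w -0.2 loc-to-cagemid -68.2 -0.3
```

View pics/c_wrist.png

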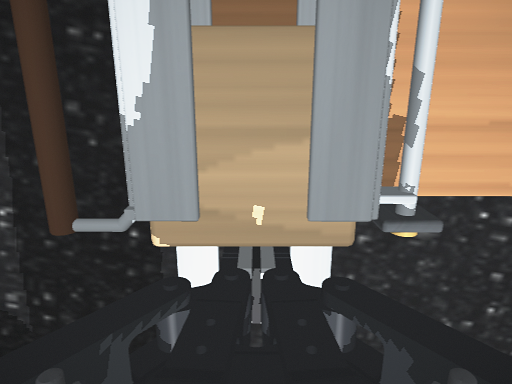

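The board has moved with the fingers: its front edge is at row 245 and it is square with the roof strips (front edge at row 220). I'll check how high the wide knuckle parts sit above the roof.

```bash
python3 - <<'E'
from h import *
yaw=np.load('yaw.npy');ux=np.array([np.cos(yaw),np.sin(yaw)]);uy=np.array([-ux[1],ux[0]])
im,d,K,r,t=load('wrist','c');P=cloud(d,K,r,t)
def f(u,v):
    p=P[v,u];return np.round([p[:2]@ux-580,p[:2]@uy+137.8,p[2]],1)
for q in [(180,243),(256,242),(330,243),(180,215),(330,215),(243,255),(230,275),(285,275),(210,287),(175,282),(340,282),(150,300),(235,262),(278,262),(256,30),(200,262)]:print(q,f(*q))
E
```

```text
(180, 243) [-55.1  28.1  77.8]
(256, 242) [-54.7  -1.3  77.7]
(330, 243) [-55.4 -30.2  76.9]
(180, 215) [-41.   25.6  85.3]
(330, 215) [-41.1 -27.7  84.7]
(243, 255) [-57.1   3.5  83.9]
(230, 275) [-54.5   6.8 103.3]
(285, 275) [-54.8 -10.5 102.8]
(210, 287) [-56.8  12.7 106.7]
(175, 282) [-55.5  23.5 106. ]
(340, 282) [-55.  -26.9 106.6]
(150, 300) [-56.2  28.7 114.5]
(235, 262) [-61.6   6.7  80.8]
(278, 262) [-61.3  -9.7  81.4]
(256, 30) [20.6 -1.2 77.6]
(200, 262) [-87.7  29.4  30.1]
```

step_arm([
  [[0,3,0.5,0,0,0,0],[0,3,0.5,0,0,0,0],[0,3,0.6,0,0,0,0],[0,3,0.5,0,0,0,0],[0,2,0.4,0,0,0,0],[0,1,0.2,0,0,0,0],[0,1,0.2,0,0,0,0]],
])

```text
clock: 3.63
eef_pos: [543.9, -43.2, 63.3]
tool_rot: [-3.142, 0.0, 0.177]
force: [-2.0, -0.5, 0.4]
width: -0.2
```

step_arm([
  [[0,1,0.2,0,0,0,0],[0,1,0.2,0,0,0,0],[0,0,0,0,0,0,0]],
])

```text
clock: 3.88
eef_pos: [546.1, -42.8, 63.3]
tool_rot: [3.142, -0.0, 0.177]
force: [-0.2, -0.4, 0.3]
width: 0.2
```

```bash
cat > w.py <<'E'
from h import *
import sys
tag=sys.argv[1];st();grab('wrist',tag)
yaw=np.load('yaw.npy');ux=np.array([np.cos(yaw),np.sin(yaw)]);uy=np.array([-ux[1],ux[0]])
im,d,K,r,t=load('wrist',tag);P=cloud(d,K,r,t);p=P[d>0]
lx=p[:,:2]@ux-580;ly=p[:,:2]@uy+137.8;z=p[:,2]
m=(z>73)&(z<80.8)&(abs(ly)<17)&(lx>-90)&(lx<60);c=im[d>0].astype(int);m&=c[:,0]>c[:,2]+20
print('board x',np.percentile(lx[m],[0.5,2,98,99.5]).round(1),'z',np.median(z[m]).round(1))
for a in(-16,-8,0,8,14):
    k=m&(abs(ly-a)<3)
    if k.sum()>20: print(a,np.percentile(lx[k],1).round(1),end=' ')
E
python3 w.py d
```

```text
t 3.88 pos [546.1 -42.8  63.3] rot [ 3.142 -0.     0.177] F [-0.2 -0.4  0.3] w 0.2 loc-to-cagemid -49.9 -0.1
board x [-37.4 -35.6  39.   40. ] z 78.2
-16 -36.8 -8 -36.8 0 -36.8 8 -36.8 14 -36.9
```

View pics/d_wrist.png

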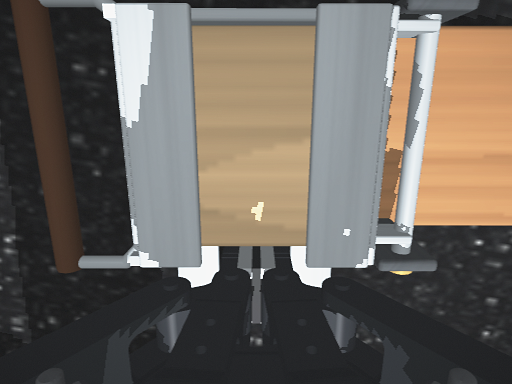

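The board is close to the stop: back edge at row 26, stop bar at rows 8–22. There is no contact force yet, so I'll keep pressing in small steps.

step_arm([
  [[0,1,0.2,0,0,0,0],[0,1,0.2,0,0,0,0],[0,0,0,0,0,0,0]],
])

```text
clock: 4.18
eef_pos: [546.6, -42.7, 63.3]
tool_rot: [-3.141, 0.002, 0.176]
force: [-4.0, -1.1, 2.7]
width: 0.2
```

step_arm([
  [[0,1,0.2,0,0,0,0],[0,1,0.2,0,0,0,0],[0,0,0,0,0,0,0]],
])

```text
clock: 4.43
eef_pos: [546.6, -42.7, 63.2]
tool_rot: [-3.14, 0.006, 0.176]
force: [-8.6, -0.7, 8.0]
width: -0.1
```

```bash
python3 w.py e
```

```text
t 4.43 pos [546.6 -42.7  63.2] rot [-3.14   0.006  0.176] F [-8.6 -0.7  8. ] w -0.1 loc-to-cagemid -49.3 -0.1
board x [-37.2 -35.3  39.7  40.9] z 78.1
-16 -36.5 -8 -36.5 0 -36.5 8 -36.6 14 -36.4
```

View pics/e_wrist.png

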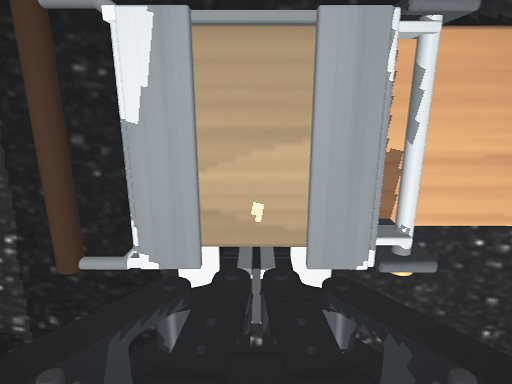

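The board is home: it stalled at 8.6 N, its edge is against the stop bar, and the front edge is square at x ≈ -37. I'll back off and rise.

step_arm([
  [[0,-8,-1.4,0,0,0,0],[0,-12,-2.1,0,0,0,0],[0,-12,-2.1,0,0,0,0],[0,0,0,12,0,0,0],[0,0,0,16,0,0,0],[0.28,0,0,16,0,0,0],[0.28,0,0,16,0,0,0],[0.28,15,20,15,0,0,0],[0.28,15,20,0,0,0,0],[0.28,0,0,0,0,0,0]],
])

```text
clock: 5.32
eef_pos: [552.9, -2.3, 139.6]
tool_rot: [-3.14, -0.009, 0.183]
force: [0.8, 0.6, -0.8]
width: 23.9
```

```bash
python3 w.py f
```

```text
t 5.32 pos [552.9  -2.3 139.6] rot [-3.14  -0.009  0.183] F [ 0.8  0.6 -0.8] w 23.9 loc-to-cagemid -36.1 38.6
board x [-37.5 -35.9  40.1  41.2] z 78.1
-16 -36.8 -8 -36.6 0 -36.9 8 -37.0 14 -37.1
```

View pics/f_wrist.png

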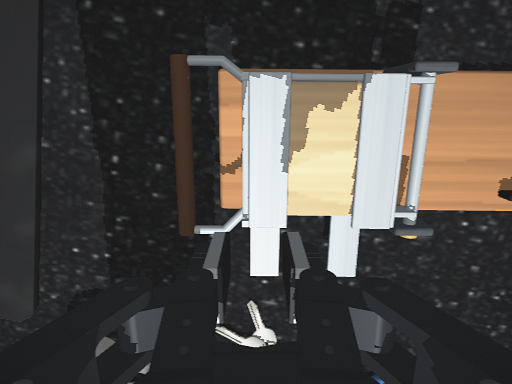

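The board is still home, and the bar runs from (180,57) to (187,235). I'll refine its position from this nearer view.

```bash
python3 - <<'E'
from h import *
yaw=np.load('yaw.npy');ux=np.array([np.cos(yaw),np.sin(yaw)]);uy=np.array([-ux[1],ux[0]])
im,d,K,r,t=load('wrist','f');P=cloud(d,K,r,t);p=P[d>0]
lx=p[:,:2]@ux-580;ly=p[:,:2]@uy+137.8;z=p[:,2]
m=(abs(lx)<45)&(abs(ly-85.5)<12)&(z>45)&(z<75)
print(m.sum(),np.percentile(ly[m],[2,50,98]),np.percentile(z[m],[5,50,98]));
k=np.polyfit(lx[m],ly[m],1);print(k)
m=(abs(lx)<80)&(abs(ly-85.5)<5)&(z>45)&(z<75);print(np.percentile(lx[m],[0.5,99.5]))
s=st(); tgt=580*ux+(-137.8+k[1])*uy;print(tgt,tgt-s['eef_pos'][:2])
E
```

```text
2597 [79.78038243 84.39760681 90.5966447 ] [57.00750109 60.60886596 62.54331777]
[-8.38344300e-04  8.46431596e+01]
[-57.76644189  56.49657172]
t 5.37 pos [550.6  -4.5 138.8] rot [-3.141 -0.005  0.182] F [-0.1 -0.1  0.3] w 23.8 loc-to-cagemid -38.8 36.8
[580.33040043  49.41938916] [29.77334842 53.89357525]
```

step_arm([
  [[0.28,10,18,0,0,0,0],[0.28,10,18,0,0,0,0],[0.28,10,18,0,0,0,0],[0.28,0,0,-10,0,0,0],[0.28,0,0,-10,0,0,0],[0.28,0,0,-20,0,0,0],[0.28,0,0,-10,0,0,0],[0.28,0,0,0,0,0,0],[0.28,0,0,0,0,0,0]],
])

```text
clock: 6.12
eef_pos: [576.9, 45.0, 87.6]
tool_rot: [3.141, 0.002, 0.175]
force: [-0.3, -0.4, 0.7]
width: 23.8
```

```bash
python3 w.py g
```

```text
t 6.12 pos [576.9  45.   87.6] rot [3.141e+00 2.000e-03 1.750e-01] F [-0.3 -0.4  0.7] w 23.8 loc-to-cagemid -4.2 80.9
board x [-35.1 -31.4  40.   40.8] z 78.1
-16 -36.5 -8 -34.3 0 -29.6 8 -25.0 14 -21.3
```

View pics/g_wrist.png

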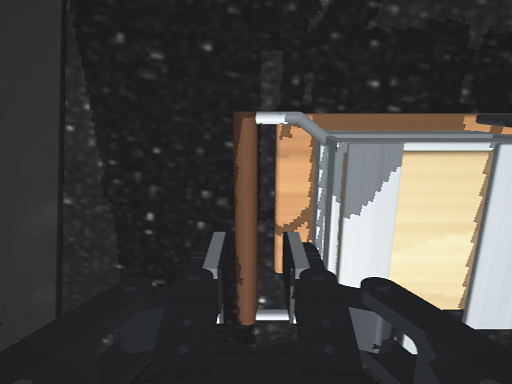

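The bar (column 246) sits between the fingers (215 and 292), a little left of centre as computed. I'll correct by 4 mm, go down and grip.

step_arm([
  [[0.28,3.4,4.7,0,0,0,0],[0.28,0,0,-10,0,0,0],[0.28,0,0,-12,0,0,0],[0.28,0,0,-12,0,0,0],[0.28,0,0,-6,0,0,0],[0.28,0,0,0,0,0,0],[0.28,0,0,0,0,0,0]],
])

```text
clock: 6.75
eef_pos: [580.7, 50.8, 47.5]
tool_rot: [3.142, 0.001, 0.176]
force: [0.5, -0.2, -0.0]
width: 23.8
```

step_arm([
  [[0.2,0,0,0,0,0,0],[0.1,0,0,0,0,0,0],[0,0,0,0,0,0,0],[0,0,0,0,0,0,0],[0,0,0,0,0,0,0]],
])

```text
clock: 7.17
eef_pos: [581.4, 51.2, 48.7]
tool_rot: [-3.141, -0.001, 0.177]
force: [-0.6, 0.4, 1.7]
width: 9.9
```

```bash
python3 w.py i
```

```text
t 7.17 pos [581.4  51.2  48.7] rot [-3.141e+00 -1.000e-03  1.770e-01] F [-0.6  0.4  1.7] w 9.9 loc-to-cagemid 1.4 86.2
board x [-21.4 -18.5  39.8  40.7] z 78.0
-8 -23.3 0 -18.1 8 -13.4 14 -10.3
```

View pics/i_wrist.png

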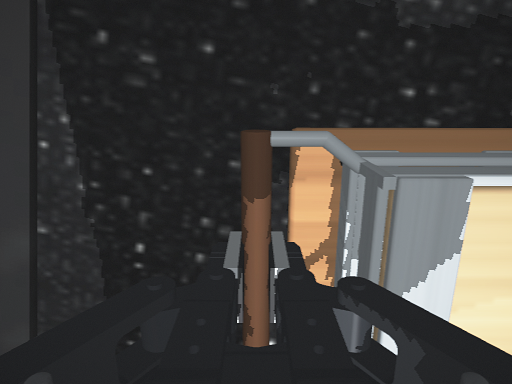

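The bar is held (width 9.9 mm, in the middle). Now I'll work out the arc.

```bash
python3 - <<'E'
import numpy as np
yaw=float(np.load('yaw.npy'));R=153
v=[.015,.03,.045]+[.055]*51+[.05,.04,.035,.03,.025]+[.02]*4
v=np.array(v);print(v.sum())
th=np.cumsum(v);th=np.append(th,np.arange(th[-1]+.015,np.pi-.001,.015))
th=np.append(th,np.pi) 
dy=-R*(1-np.cos(th));P=np.c_[-np.sin(yaw)*dy,np.cos(yaw)*dy,R*np.sin(th)]
Q=np.round(P,1);D=np.round(np.diff(np.vstack([[0,0,0],Q]),axis=0),1)+0.
for i in range(0,len(D),10):
    print(i,th[min(i+9,len(th)-1)].round(3),Q[min(i+9,len(th)-1)]);print('['+', '.join('[0, %g, %g, %g, 0, 0, 0]'%tuple(r) for r in D[i:i+10])+']')
E
```

```text
3.155
0 0.475 [  3.  -16.7  70. ]
[[0, 0, 0, 2.3, 0, 0, 0], [0, 0, -0.2, 4.6, 0, 0, 0], [0, 0.1, -0.4, 6.9, 0, 0, 0], [0, 0.2, -1, 8.3, 0, 0, 0], [0, 0.2, -1.4, 8.3, 0, 0, 0], [0, 0.4, -1.9, 8.2, 0, 0, 0], [0, 0.4, -2.3, 8.1, 0, 0, 0], [0, 0.5, -2.7, 7.9, 0, 0, 0], [0, 0.5, -3.2, 7.8, 0, 0, 0], [0, 0.7, -3.6, 7.6, 0, 0, 0]]
10 1.025 [ 12.9 -72.4 130.8]
[[0, 0.7, -4, 7.3, 0, 0, 0], [0, 0.8, -4.3, 7.2, 0, 0, 0], [0, 0.8, -4.8, 6.9, 0, 0, 0], [0, 0.9, -5.1, 6.6, 0, 0, 0], [0, 1, -5.5, 6.3, 0, 0, 0], [0, 1, -5.8, 6, 0, 0, 0], [0, 1.1, -6.2, 5.6, 0, 0, 0], [0, 1.2, -6.4, 5.4, 0, 0, 0], [0, 1.2, -6.7, 4.9, 0, 0, 0], [0, 1.2, -6.9, 4.6, 0, 0, 0]]
20 1.575 [  27.  -151.3  153. ]
[[0, 1.3, -7.2, 4.1, 0, 0, 0], [0, 1.3, -7.4, 3.8, 0, 0, 0], [0, 1.4, -7.6, 3.3, 0, 0, 0], [0, 1.4, -7.8, 3, 0, 0, 0], [0, 1.4, -7.9, 2.4, 0, 0, 0], [0, 1.4, -8.1, 2.1, 0, 0, 0], [0, 1.4, -8.1, 1.5, 0, 0, 0], [0, 1.5, -8.2, 1.1, 0, 0, 0], [0, 1.5, -8.3, 0.7, 0, 0, 0], [0, 1.5, -8.3, 0.2, 0, 0, 0]]
30 2.125 [  41.  -229.9  130.1]
[[0, 1.4, -8.2, -0.3, 0, 0, 0], [0, 1.5, -8.3, -0.7, 0, 0, 0], [0, 1.5, -8.2, -1.2, 0, 0,
[... 332 characters left out ...]
, 0, 0, 0], [0, 1.1, -6, -5.7, 0, 0, 0], [0, 1, -5.8, -6.1, 0, 0, 0], [0, 1, -5.4, -6.3, 0, 0, 0], [0, 0.9, -5.1, -6.7, 0, 0, 0], [0, 0.8, -4.7, -6.9, 0, 0, 0], [0, 0.8, -4.3, -7.2, 0, 0, 0], [0, 0.7, -4, -7.4, 0, 0, 0]]
50 3.095 [  53.7 -301.1    7.1]
[[0, 0.6, -3.5, -7.6, 0, 0, 0], [0, 0.6, -3.1, -7.8, 0, 0, 0], [0, 0.5, -2.7, -8, 0, 0, 0], [0, 0.4, -2.2, -8.1, 0, 0, 0], [0, 0.3, -1.7, -7.4, 0, 0, 0], [0, 0.2, -1, -6, 0, 0, 0], [0, 0.1, -0.7, -5.3, 0, 0, 0], [0, 0.1, -0.5, -4.6, 0, 0, 0], [0, 0, -0.3, -3.8, 0, 0, 0], [0, 0.1, -0.2, -3.1, 0, 0, 0]]
60 3.142 [  53.7 -301.3    0. ]
[[0, 0, -0.1, -3, 0, 0, 0], [0, 0, -0.1, -3.1, 0, 0, 0], [0, 0, 0.1, -3.1, 0, 0, 0], [0, 0, -0.1, 2.1, 0, 0, 0]]
```

step_arm([
  [[0,0,0,2.3,0,0,0],[0,0,-0.2,4.6,0,0,0],[0,0.1,-0.4,6.9,0,0,0],[0,0.2,-1,8.3,0,0,0],[0,0.2,-1.4,8.3,0,0,0],[0,0.4,-1.9,8.2,0,0,0],[0,0.4,-2.3,8.1,0,0,0],[0,0.5,-2.7,7.9,0,0,0],[0,0.5,-3.2,7.8,0,0,0],[0,0.7,-3.6,7.6,0,0,0]],
])

```text
clock: 8.05
eef_pos: [584.1, 35.4, 119.3]
tool_rot: [-3.14, -0.0, 0.177]
force: [1.7, 4.3, -3.7]
width: 9.9
```

```bash
python3 - <<'E'
from h import *
st()
for n in['scene','side']:grab(n,'j')
for n in['scene','side']:
    im,d,K,r,t=load(n,'j');P=cloud(d,K,r,t);p=P[d>0]
    m=(p[:,2]>25)&(p[:,1]<-170)&(p[:,1]>-340)&(p[:,0]>540)&(p[:,0]<760)&(p[:,2]<250)
    q=p[m];h=np.histogram2d(q[:,0],q[:,1],[np.arange(540,761,20),np.arange(-340,-169,20)])[0];print(n);print(h.astype(int))
E
```

```text
t 8.05 pos [584.1  35.4 119.3] rot [-3.14  -0.     0.177] F [ 1.7  4.3 -3.7] w 9.9 loc-to-cagemid 1.3 70.2
scene
[[ 0  0  0  0  0  0  0  0]
 [ 0  0  0  0  0  0  0  0]
 [ 0  0  0  0  0  0  4  3]
 [ 0  0  0  0  0  0  0  0]
 [ 0  0  0  0  0  0  0  0]
 [ 0  0  0  0  0  0  0  0]
 [ 0  0  0  0  0  0  0  0]
 [ 0  0  0  0  0  0  0  0]
 [ 0  0  0  0  0  0  0  0]
 [ 0  0  0  0  0  0  0  0]
 [ 0  0  0  0  0  0  0 29]]
side
[[  0   0   0   0   0   0   0   0]
 [  0   0   0   0   0   0   0   0]
 [  0   0   0   0   0   0   5   0]
 [  0   0   0   0   0   0   0   0]
 [  0   0   0   0   0   0   0   0]
 [  0   0   0   0   0   0   0   5]
 [  0   0   0   0   0   0   0   2]
 [  0   0   0   0   0   0   0   0]
 [  2  17  47  15   0   0   0   0]
 [ 36  46  49 106   0   0   0   2]
 [ 44  46  48  85   0   0   0 164]]
```

View pics/j_side.png

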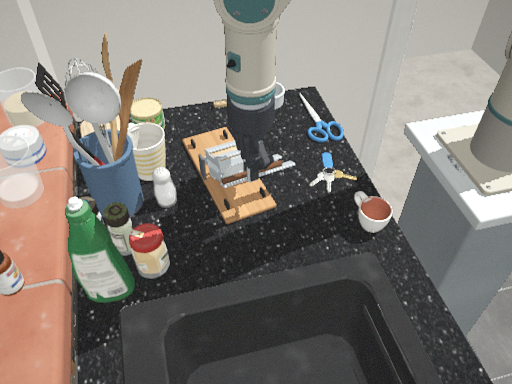

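The cage is swinging with the bar. The way on the right is clear; the nearest can is at x > 700.

step_arm([
  [[0,0.7,-4,7.3,0,0,0],[0,0.8,-4.3,7.2,0,0,0],[0,0.8,-4.8,6.9,0,0,0],[0,0.9,-5.1,6.6,0,0,0],[0,1,-5.5,6.3,0,0,0],[0,1,-5.8,6,0,0,0],[0,1.1,-6.2,5.6,0,0,0],[0,1.2,-6.4,5.4,0,0,0],[0,1.2,-6.7,4.9,0,0,0],[0,1.2,-6.9,4.6,0,0,0]],
])

```text
clock: 8.98
eef_pos: [593.3, -16.1, 181.2]
tool_rot: [-3.133, 0.0, 0.179]
force: [-5.2, 13.9, 17.2]
width: 9.7
```

step_arm([
  [[0,1.3,-7.2,4.1,0,0,0],[0,1.3,-7.4,3.8,0,0,0],[0,1.4,-7.6,3.3,0,0,0],[0,1.4,-7.8,3,0,0,0],[0,1.4,-7.9,2.4,0,0,0],[0,1.4,-8.1,2.1,0,0,0],[0,1.4,-8.1,1.5,0,0,0],[0,1.5,-8.2,1.1,0,0,0],[0,1.5,-8.3,0.7,0,0,0],[0,1.5,-8.3,0.2,0,0,0]],
])

```text
clock: 9.82
eef_pos: [608.3, -101.2, 204.7]
tool_rot: [-3.141, -0.002, 0.176]
force: [-2.5, 4.6, 12.8]
width: 9.6
```

```bash
python3 - <<'E'
from h import *
s=st();print(s['qpos'].round(2),s['torque'].round(2))
grab('scene','k')
E
```

```text
t 9.82 pos [ 608.3 -101.2  204.7] rot [-3.141e+00 -2.000e-03  1.760e-01] F [-2.5  4.6 12.8] w 9.6 loc-to-cagemid 1.2 -68.6
[-0.14  0.65  0.43  1.66 -0.34  0.9  -0.97] [1.39 0.55 0.05]
```

View pics/k_scene.png

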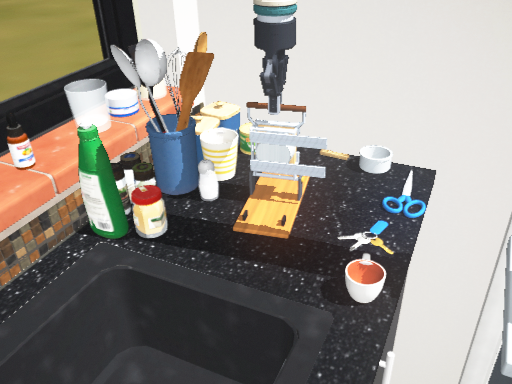

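The bar is straight above the hinge and the contents are in place. The tool is held about 4 mm higher than commanded (13 N), so I'll raise the next rows a little.

step_arm([
  [[0,1.4,-8.2,0.7,0,0,0],[0,1.5,-8.3,0.3,0,0,0],[0,1.5,-8.2,-0.2,0,0,0],[0,1.4,-8.1,-1.6,0,0,0],[0,1.4,-8,-2.1,0,0,0],[0,1.4,-7.9,-2.6,0,0,0],[0,1.4,-7.8,-2.9,0,0,0],[0,1.4,-7.6,-3.4,0,0,0],[0,1.3,-7.3,-3.9,0,0,0],[0,1.3,-7.2,-4.2,0,0,0]],
])

```text
clock: 10.7
eef_pos: [621.8, -180.2, 180.8]
tool_rot: [3.141, 0.001, 0.177]
force: [1.6, 0.8, 1.4]
width: 9.5
```

```bash
python3 - <<'E'
from h import *
s=st();grab('scene','l')
E
```

```text
t 10.7 pos [ 621.8 -180.2  180.8] rot [3.141e+00 1.000e-03 1.770e-01] F [1.6 0.8 1.4] w 9.5 loc-to-cagemid 0.5 -148.7
```

View pics/l_scene.png

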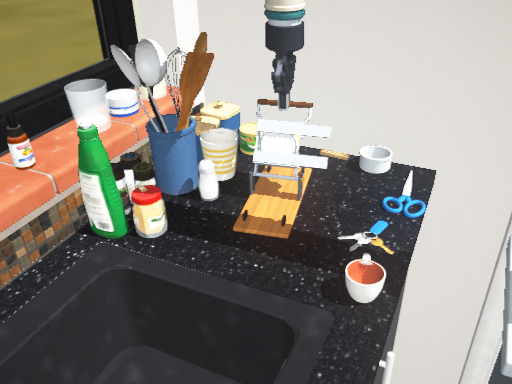

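Past the top and the forces are low. I'll carry on lowering.

step_arm([
  [[0,1.2,-6.9,-4.6,0,0,0],[0,1.2,-6.7,-5,0,0,0],[0,1.1,-6.4,-5.4,0,0,0],[0,1.1,-6,-5.7,0,0,0],[0,1,-5.8,-6.1,0,0,0],[0,1,-5.4,-6.3,0,0,0],[0,0.9,-5.1,-6.7,0,0,0],[0,0.8,-4.7,-6.9,0,0,0],[0,0.8,-4.3,-7.2,0,0,0],[0,0.7,-4,-7.4,0,0,0]],
])

```text
clock: 11.58
eef_pos: [632.1, -234.8, 119.3]
tool_rot: [3.141, -0.0, 0.176]
force: [-0.6, 0.4, 1.7]
width: 9.5
```

step_arm([
  [[0,0.6,-3.5,-7.6,0,0,0],[0,0.6,-3.1,-7.8,0,0,0],[0,0.5,-2.7,-7,0,0,0],[0,0.3,-1.7,-6,0,0,0],[0,0.2,-1.2,-5,0,0,0],[0,0.2,-1,-4.5,0,0,0],[0,0.2,-0.8,-4,0,0,0],[0,0.1,-0.6,-3.5,0,0,0],[0,0.1,-0.5,-3,0,0,0],[0,0.1,-0.4,-2.5,0,0,0]],
])

```text
clock: 12.42
eef_pos: [634.5, -249.2, 68.8]
tool_rot: [-3.141, 0.001, 0.177]
force: [-2.1, 2.4, 2.2]
width: 9.7
```

```bash
python3 - <<'E'
from h import *
s=st();grab('scene','m');im,d,K,r,t=load('scene','m');cv2.imwrite('pics/mcrop.png',cv2.resize(im[80:240,200:400,::-1],None,fx=4,fy=3.75))
print(s['qpos'].round(2))
E
```

```text
t 12.42 pos [ 634.5 -249.2   68.8] rot [-3.141e+00  1.000e-03  1.770e-01] F [-2.1  2.4  2.2] w 9.7 loc-to-cagemid 0.9 -218.8
[ 0.14  0.9   0.35  1.55 -0.4   0.76 -0.74]
```

View pics/mcrop.png

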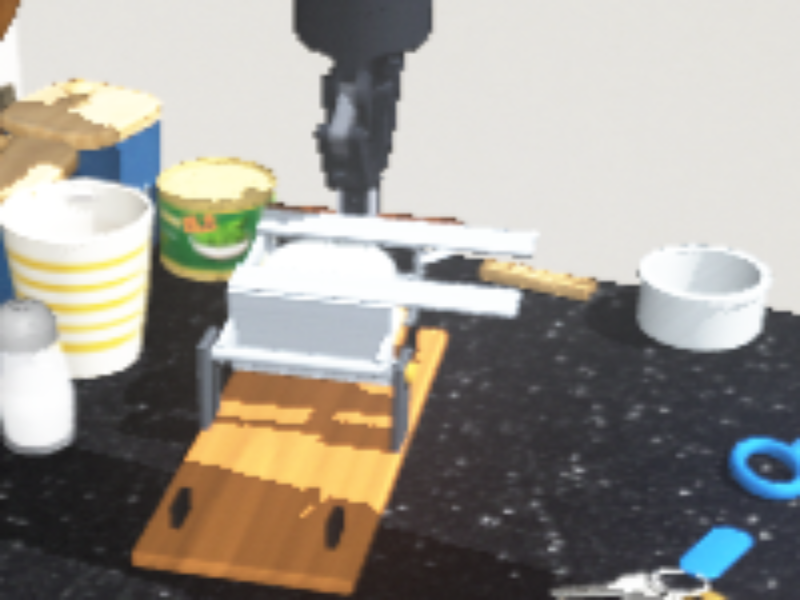

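The mould is upside down in the cage, which is about 20 mm above rest at the bar. I'll lower it slowly now.

step_arm([
  [[0,0,-0.3,-2,0,0,0],[0,0,-0.3,-2,0,0,0],[0,0,-0.2,-2,0,0,0],[0,0,-0.2,-2,0,0,0],[0,0,-0.1,-2,0,0,0],[0,0,-0.1,-1.5,0,0,0],[0,0,0,-1.5,0,0,0],[0,0,0,-1,0,0,0]],
])

```text
clock: 13.13
eef_pos: [634.5, -250.1, 54.8]
tool_rot: [-3.14, 0.001, 0.177]
force: [-3.3, 3.7, 2.2]
width: 9.4
```

step_arm([
  [[0,0,0,-1,0,0,0],[0,0,0,-1,0,0,0],[0,0,0,-1,0,0,0],[0,0,0,-1,0,0,0],[0,0,0,0,0,0,0]],
])

```text
clock: 13.55
eef_pos: [634.5, -250.1, 53.2]
tool_rot: [-3.14, 0.0, 0.177]
force: [-7.5, 6.4, 15.0]
width: 9.4
```

It stalled at z = 53.2 with 15 N upward, so it looks to be on its stop. I'll check the bar and cage heights before letting go.

```bash
cat > e.py <<'E'
from h import *
import sys
tag=sys.argv[1];st()
yaw=np.load('yaw.npy');ux=np.array([np.cos(yaw),np.sin(yaw)]);uy=np.array([-ux[1],ux[0]])
for n in sys.argv[2:]:
    grab(n,tag);im,d,K,r,t=load(n,tag);P=cloud(d,K,r,t);p=P[d>0]
    lx=p[:,:2]@ux-580;ly=p[:,:2]@uy+205.3;z=p[:,2]
    for nm,m in dict(bar=(abs(lx)<45)&(abs(ly+153)<9)&(z>35)&(z<80),barends=(abs(abs(lx)-35)<12)&(abs(ly+153)<9)&(z>35)&(z<80),top=(abs(lx)<43)&(abs(ly+67.5)<40)&(z>60)&(z<100)).items():
        if m.sum()>5:print(n,nm,m.sum(),np.percentile(z[m],[2,25,50,75,98]).round(1))
E
python3 e.py n wrist scene
```

```text
t 13.55 pos [ 634.5 -250.1   53.2] rot [-3.14   0.     0.177] F [-7.5  6.4 15. ] w 9.4 loc-to-cagemid 0.8 -219.7
wrist bar 5687 [55.7 59.8 60.8 61.6 76.8]
wrist barends 2563 [56.  59.4 60.5 61.2 62.3]
wrist top 16950 [69.  78.  78.9 85.1 86.1]
scene bar 7 [64.6 68.4 73.2 75.5 76.7]
scene top 580 [75.7 79.4 85.  86.1 87.4]
```

View pics/n_wrist.png

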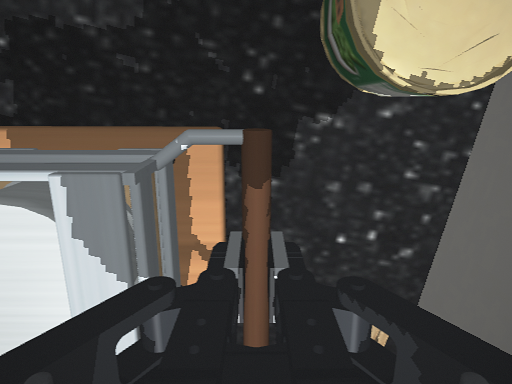

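The bar top is at about 61.5 mm and the strip top at about 85.5 mm, the same as at the start, so the cage rests at pi. I'll relieve the pressure, open the fingers and rise straight up.

step_arm([
  [[0,0,0,0.8,0,0,0],[0,0,0,0.8,0,0,0],[0.15,0,0,0,0,0,0],[0.2,0,0,0,0,0,0],[0.28,0,0,0,0,0,0],[0.28,0,0,0,0,0,0],[0.28,0,0,0,0,0,0]],
])

```text
clock: 14.23
eef_pos: [635.6, -251.9, 53.0]
tool_rot: [3.14, -0.001, 0.176]
force: [0.3, 0.0, -1.7]
width: 23.9
```

step_arm([
  [[0.28,0,0,3,0,0,0],[0.28,0,0,6,0,0,0],[0.28,0,0,12,0,0,0],[0.28,0,0,16,0,0,0],[0.28,0,0,20,0,0,0],[0.28,0,0,20,0,0,0],[0.28,0,0,20,0,0,0],[0.28,-5,10,20,0,0,0],[0.28,-5,20,20,0,0,0],[0.28,0,0,0,0,0,0]],
])

```text
clock: 15.07
eef_pos: [627.3, -217.8, 195.2]
tool_rot: [3.141, -0.007, 0.18]
force: [0.5, 0.9, 0.3]
width: 24.2
```

```bash
python3 e.py o wrist scene side; python3 -c "
from h import *
im,d,K,r,t=load('scene','o');cv2.imwrite('pics/ocrop.png',cv2.resize(im[80:240,200:400,::-1],None,fx=4,fy=3.75))"
```

```text
t 15.07 pos [ 627.3 -217.8  195.2] rot [ 3.141 -0.007  0.18 ] F [0.5 0.9 0.3] w 24.2 loc-to-cagemid -0.7 -186.7
wrist bar 1476 [56.  59.3 60.5 61.3 62.6]
wrist barends 750 [56.  59.2 60.5 61.3 62.6]
wrist top 10390 [76.1 78.3 84.4 85.3 86.3]
scene top 581 [77.  79.4 85.1 86.  87.3]
side bar 177 [53.6 57.2 59.3 60.4 62.4]
side barends 97 [53.5 57.  58.9 60.7 62.8]
side top 910 [71.9 77.9 83.2 84.7 86.6]
```

View pics/o_wrist.png

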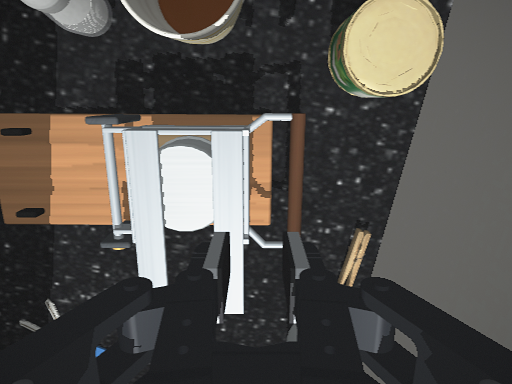

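View pics/ocrop.png

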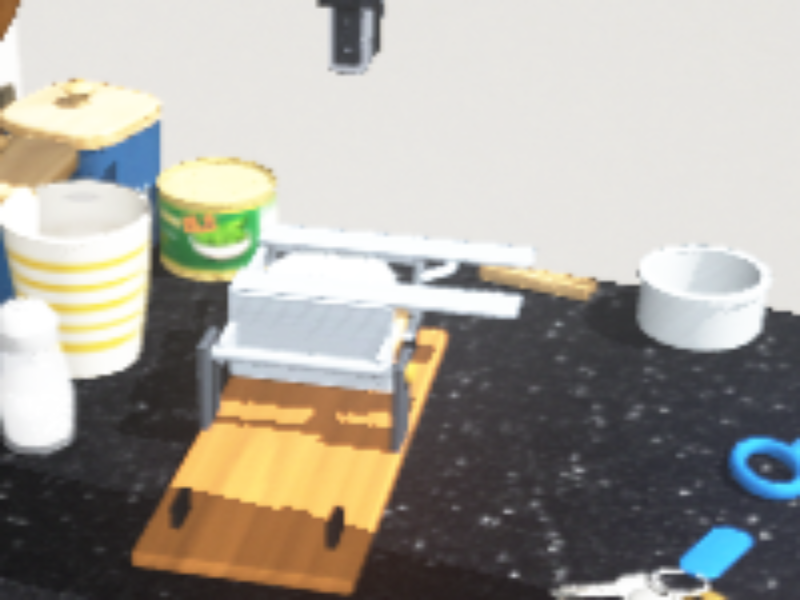

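The cage rests on the right with the gripper clear. The mould's base faces up inside it at (190,185) in the wrist view. Its height of about 78 mm matches board plus mould stacked. I'll hand in.

```bash
python3 -c "
from h import *
st();print(ctrl.finish_job())"
```

```text
t 15.22 pos [ 625.1 -221.1  190.6] rot [ 3.141e+00 -1.000e-03  1.770e-01] F [ 0.2  0.1 -0.6] w 23.7 loc-to-cagemid -3.4 -189.5
the job is handed in; nothing more can be done
None
```

The mould is turned out: it sits upside down on the board inside the cage, and the cage rests on the other side with the gripper clear. I handed the job in at 15.2 s.

- **Push home:** I pushed the mould and board together with the closed fingers until the board stopped against the back stop. It stalled at about 8.6 N, with the front edge square at x about -37 mm.
- **Swing and release:** I swung the cage over by its bar, lowered it at about 12–24 mm/s, slowing to the end, until it stopped, then eased off the pressure and let go.

**Last checks:**
- **Cage:** the bar top is at about 61–62 mm and the cage strips at about 85 mm, the same heights as at the start, so the cage is on its stop.
- **Mould and board:** the mould's base faces up at about 78 mm, which matches the mould and board stacked (77.5 mm expected). The board underneath is mostly hidden, so its place is inferred from that height.

**What did not match:** the bar shifted about 4 mm in the fingers as it turned. That gave up to about 23 N at the wrist near the top and 15 N upward when the cage met its stop.

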